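Lay up two strips on the gluing board and close the jaw

ROBOT

A 6-joint arm with a two-finger parallel gripper is mounted at the origin on the work surface. World frame = base frame: x ahead of the robot, y to its left, z up, the work surface at z = 0. Lengths are in mm, angles in rad, forces in N, time in s.
With the tool pointing down it reaches from about 325 to 775 mm from the base axis. Payload 5.5 kg.
Tool frame: the origin (TCP) lies on the centre line of the jaws, within the pads' length; the fingertips stand 25 mm ahead of it and the grasp point (between the pads) lies 6 mm ahead of it; z points along the fingers, y is the direction in which the jaws open and shut (so a half turn about z gives the same grasp; the last joint's range is limited). The gripper opens to 85 mm and grips with 20 to 120 N. Pads are 22 mm wide; open, the fingers measure 114 mm over their backs; the gripper's body (76 mm by 85 mm) begins 54 mm behind the grasp point. The pads swing forward as they close: fully open they stand 13 mm farther back than shut.
Start: joints at [1.255, 0.091, 1.231, -0, 1.82, -0.057], TCP at [153.556, 580.032, 256.275] pointing down, gripper open.
Joint ranges: [-2.87, 2.87], [-0.86, 2.18], [0.17, 2.46], [-1.51, 4.65], [0.06, 2.69], [-2.65, 2.65]. Speed limits (rad/s): [2.57, 2.57, 3.01, 3.14, 3.14, 3.14].

INTERFACE

Orientations are given as a unit quaternion [w, x, y, z].
In Python, from bench import * gives the robot as it stands.
- The arm moves only by the tool apply_moves, never from a script. Its argument "motion" is a list of rows, each an object with "grip": the closure, from 0 (fully open) to 1 (shut); "translation": the shift along the world's x, y, z in m, a list of three; "angular": the turn, a rotation vector about the world's x, y, z in rad, a list of three. A call has 1 to 10 rows; each row is the pose to reach, as a shift and turn from the pose measured when the call began; what a row does not reach only later rows make up. A row lasts 1/12 s, in which the tool goes at most 41.7 mm and 7.16 degrees, less where a joint would pass 70% of its speed; a pose out of reach is approached as far as the arm can. A call with a gripper value outside its range is refused whole. The fingers move at their own pace and stop on an object; "force" is the grip in N (left out, the last holds). Time passes only in rows, so rows that repeat a pose let the fingers close. It gives the time, the measured TCP pose, the force and the opening at its end, in the units of the state.
- read_state(): the state, without advancing time (a new reading comes with each control period).
- snapshot(name): name is "scene" or "side" or "wrist"; returns a dict with "pixels" (420x560x3 uint8, red, green, blue), "fovy" (degrees; the focal length in pixels is half the picture's height over the tangent of half this angle, whatever the lens; pixels are square), "cx", "cy" (the principal point, pixels), "pose" (4x4, takes a point from camera to world coordinates); the wrist camera has in their place "mount" (4x4, takes a point from camera to tool coordinates, whose origin is the TCP and whose axes are the flange's). Camera axes: x right, y down, z forward; pixel columns grow to the right and rows downward; lengths in mm; the calibration is good to about 2 mm. A picture is of the moment at which its call begins: read the wrist's pose just before it. There is no depth.
- job_done(): hands the job in, once; it reports no verdict.
The state is a dict: "time": time; "joints": joint angles; "qvel": joint speeds; "effort": joint torques, N m; "eef_pos": TCP position; "tcp_rot": TCP orientation; "contact_force": force on the tool from outside, world axes, zero at the start; "wrist_torque": the same for the moment, N m; "finger_gap": finger opening in mm.
Only numpy, scipy, OpenCV 4.12 (cv2) and the standard library are available. Lean on these libraries where they do the work, as an engineer would, in place of code of your own. Each camera call takes 0.05 s, during which the arm holds its last target. There are 200 camera calls.

TASK

Get the two wooden strips ready for edge-gluing: slide them up on the white gluing board so that they lie flat and square, one tight against the long beech fence and the other tight alongside it, both with their red-marked ends hard against the end stop. Then push the sliding jaw up snug against them, and leave the glue bottle, mallet and tape measure where they are.

Things in the scene. Friction and masses are not known exactly. Their poses are not given: they have to be found in the camera images.
- board: white edge-gluing board fixed on the bench, base 300 (x) x 480 (y) x 18 mm; its place and yaw vary. Origin at bench level; the base spans x -150..150 and y -260..220 mm from it, top at z = 18. Two strips laid up properly have their middles at x = +35 mm and at y = +172 (at the fence) and +136 mm. Two aluminium tracks along y lie flush in the base.
- fence_mid (a point): middle of the beech fence's face, at the foot: x 15, y 190, z 18 mm on the board. The face is the plane y = +190 mm (x -120..150) and looks to the board's -y; the fence is 26 mm thick, its top 30 mm above the base.
- stop_mid (a point): middle of the beech end stop's face, at the foot: x 125, y 105, z 18 mm on the board. The face is the plane x = +125 mm (y 20..190) and looks to the board's -x; the stop is 25 mm thick, its top 24 mm above the base.
- maple_strip: maple strip, loose, pale wood, 180 long (its x) x 36 wide (y) x 18 thick (z) mm, 60 to 120 g. Origin: centre of its underside. A red crayon stripe crosses its top face near the +x end (the marked end). Starts askew on the board, flat, marked end roughly towards the end stop.
- maple_mark (a point): centre of the marked end face of the maple strip (90 mm from its middle along its +x, 9 mm above its underside)
- walnut_strip: walnut strip, loose, dark brown wood, 180 long (its x) x 36 wide (y) x 18 thick (z) mm, 60 to 120 g. Origin: centre of its underside. A red crayon stripe crosses its top face near the +x end (the marked end). Starts askew on the board, flat, marked end roughly towards the end stop.
- walnut_mark (a point): centre of the marked end face of the walnut strip (90 mm from its middle along its +x, 9 mm above its underside)
- jaw (a joint): slide of the jaw along the board's +y, towards the fence, in m. 0: fully open (face at y = -190 mm in the board's frame), starts at 0 to 0.015; its face meets the two laid-up strips at 0.308. A friction brake (about 4 N to push) holds it wherever it is left.
- jaw_face (a point): middle of the jaw's clamping face (it looks to the board's +y), 15 mm above the base. The jaw is a beech-faced blue block 120 mm long (along x), 36 mm thick (y), 29 mm high, its middle at x = +35 mm on the board; a steel plate and two black knobs on top reach 42 mm above the base.
- jaw_back (a point): middle of the jaw's flat upright back face (looks to the board's -y), 36 mm behind jaw_face, 15 mm above the base: the place to push
- glue: bystander: yellow glue bottle with orange cap, standing, 56 mm diameter, 165 mm high. Origin: centre of its underside. On the bench to the right of the board.
- mallet: bystander: wooden mallet lying on the bench to the left of the board; handle 25 mm diameter along its x, from 130 mm behind the origin to the head, head 60 x 110 x 60 mm centred 90 mm ahead of the origin (overall 250 mm). Origin: on the bench.
- tape: bystander: yellow tape measure, 68 x 36 x 64 mm high, standing on the bench to the right of the board. Origin: centre of its underside.
There are look-alikes about, which are no part of the job. Leave any green or yellow look-alike of the maple_strip alone.

How it is judged (in metres and radians):
At the end, for the whole second after the job is handed in: Both strips lie flat on the board and at rest, within 0.02 rad of the fence's direction: one within 2 mm of the fence, the other alongside it (total of the gaps within 3.5 mm), both marked ends within 3 mm of the end stop; the jaw is within 3 mm of the outer strip (joint above 0.305) (((y of maple_strip in the frame of board above 0.17 m and y of walnut_strip in the frame of board above 0.1325 m) or (y of walnut_strip in the frame of board above 0.17 m and y of maple_strip in the frame of board above 0.1325 m)) and x of each of maple_mark, walnut_mark in the frame of board above 0.122 m and angle between the x axis of each of maple_strip, walnut_strip and the x axis of board, either way round below 0.02 rad and angle between each of maple_strip, walnut_strip's own z axis and vertical below 0.03 rad and z of each of maple_strip, walnut_strip in the frame of board below 0.021 m and linear speed of each of maple_strip, walnut_strip below 0.01 m/s and value of joint jaw above 0.305 m and velocity of joint jaw between -0.005 and 0.005 m/s); the robot touches nothing.
It fails at once if the glue bottle is shifted by more than 30 mm (distance of glue from where it was at the start of the episode above 0.03 m).
It fails at once if the mallet is shifted by more than 30 mm (distance of mallet from where it was at the start of the episode above 0.03 m).
It fails at once if the tape measure is shifted by more than 30 mm (distance of tape from where it was at the start of the episode above 0.03 m).
It fails at once if the glue bottle is knocked over (angle between glue's own z axis and vertical above 0.5 rad).
It also fails if it takes over 72 s, if anything falls off the work surface, if the arm or the gripper's body presses on something with over 40 N, if the wrist force passes 120 N, or if a joint passes its speed limit or range.

## Working session

There is one attempt and no reset: what is moved stays moved. The work goes in short steps, Python scripts to look and compute and a tool call to move; the robot and the scene stay as the last step left them, time stands still between calls to the robot, and variables do not carry over. Pictures are saved under pics/ and viewed, about 8 in all and at most 12, crops included, and the job is handed in when it is done.

Besides the shell and the picture viewer there is one more tool, called after "Request:" as name(argument=value, ...), one argument or row to a line, values as JSON. apply_moves: Moves the arm, as the interface text tells. Its arguments: {"type":"object","properties":{"motion":{"type":"array"},"force":{"type":"number"}},"required":["motion"]}

```bash
mkdir -p pics; ls
python3 - <<'E'
from bench import *
import cv2,numpy as np
s=read_state();print(s)
for n in("scene","side"):
    d=snapshot(n);np.savez(f"pics/{n}0.npz",**d);cv2.imwrite(f"pics/{n}0.png",d["pixels"][:,:,::-1])
    print(n,d["fovy"],d["cx"],d["cy"],np.round(d["pose"],3).tolist())
E
```

```text
pics
{'time': 0.0, 'joints': array([ 1.25522934e+00,  9.18450595e-02,  1.23190610e+00,  3.81354509e-05,
        1.81984597e+00, -5.66989383e-02]), 'qvel': array([ 0.00073517, -0.00036667,  0.00138468,  0.00167185,  0.00056095,
        0.00136938]), 'effort': array([ 3.23861153e-03, -4.58727729e+01, -4.18033290e+01,  2.02886176e-04,
        1.12789054e-02,  1.79969004e-05]), 'eef_pos': array([153.50247615, 579.76828129, 255.1477017 ]), 'tcp_rot': array([-2.03639036e-04,  1.29068213e-01,  9.91635211e-01, -9.81505718e-04]), 'contact_force': array([-0.44486855,  0.48339846, -0.40198044]), 'wrist_torque': array([ 0.02343416, -0.01530814,  0.00931488]), 'finger_gap': 85.28495984221757}
scene 52.46727475222221 286.78314865427535 207.78174118224413 [[0.361, 0.491, -0.793, 1439.854], [0.933, -0.202, 0.299, -325.315], [-0.013, -0.848, -0.53, 672.327], [0.0, 0.0, 0.0, 1.0]]
side 43.44620431278947 279.8789763600132 203.12714155756228 [[-0.983, -0.14, 0.114, 326.002], [-0.181, 0.769, -0.613, 966.452], [-0.002, -0.624, -0.781, 1268.315], [0.0, 0.0, 0.0, 1.0]]
```

View pics/scene0.png

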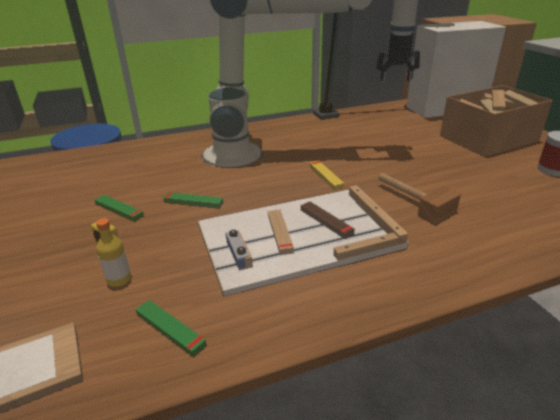

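View pics/side0.png

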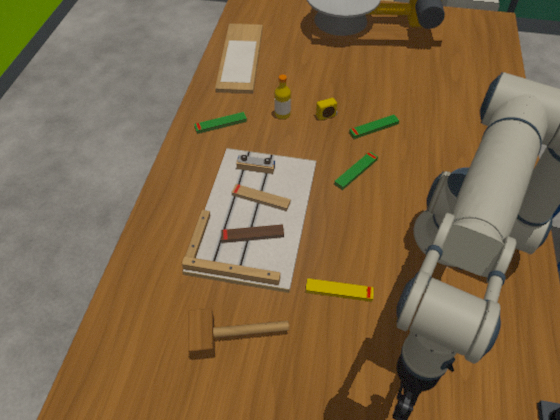

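Candidates for the maple strip (scene view): pale wood (280,230) on the board; green ones at (119,207), (194,200), (171,326); yellow at (326,175). I choose the pale one on the board, with walnut at (327,218). Next is a rough localisation.

```bash
cat > h.py <<'E'
import numpy as np,cv2
from scipy.spatial.transform import Rotation as R
def ray(d,uv,z,T=None):
    uv=np.atleast_2d(uv).astype(float);T=d["pose"] if T is None else T
    f=210/np.tan(np.radians(float(d["fovy"]))/2)
    v=np.c_[(uv[:,0]-d["cx"])/f,(uv[:,1]-d["cy"])/f,np.ones(len(uv))]@T[:3,:3].T
    return (T[:3,3]+v*((z-T[2,3])/v[:,2])[:,None])
def wristT(s,d):
    T=np.eye(4);q=s["tcp_rot"];T[:3,:3]=R.from_quat([q[1],q[2],q[3],q[0]]).as_matrix();T[:3,3]=s["eef_pos"]
    return T@d["mount"]
E
python3 - <<'E'
from h import *
d=np.load("pics/side0.npz")
print("side corners",ray(d,[(227,150),(316,158),(290,287),(185,272)],18).round())
print("jaw,maple,walnut",ray(d,[(256,164),(262,197),(253,234)],36).round())
print("maple marked/other; walnut",ray(d,[(237,188),(288,203),(223,234),(283,233)],36).round())
print("bystanders",ray(d,[(285,115),(328,117),(200,335),(286,328),(340,290)],20).round())
d=np.load("pics/scene0.npz")
print("scene",ray(d,[(280,230),(327,218)],36).round())
E
python3 - <<'E'
from bench import *
print(snapshot("wrist")["mount"].round(3), snapshot("wrist")["fovy"])
E
```

```text
side corners [[ 722. -204.   18.]
 [ 427. -221.   18.]
 [ 430.  265.   18.]
 [ 722.  270.   18.]]
jaw,maple,walnut [[ 610. -144.   36.]
 [ 564.  -14.   36.]
 [ 562.  124.   36.]]
maple marked/other; walnut [[646. -35.  36.]
 [483.  -6.  36.]
 [646. 140.  36.]
 [478. 105.  36.]]
bystanders [[ 563. -404.   20.]
 [ 413. -421.   20.]
 [ 630.  442.   20.]
 [ 420.  384.   20.]
 [ 297.  251.   20.]]
scene [[583. -22.  36.]
 [578. 116.  36.]]
[[  -0.      -0.958   -0.286   72.822]
 [   1.      -0.      -0.      -0.885]
 [   0.      -0.286    0.958 -117.22 ]
 [   0.       0.       0.       1.   ]] 58.87601051602921
```

Request:
apply_moves(
  motion=[
    {"grip":0,"translation":[0.1,-0.15,0.045],"angular":[0,0,0.1]},
    {"grip":0,"translation":[0.1,-0.15,0.045],"angular":[0,0,0.1]},
    {"grip":0,"translation":[0.1,-0.15,0.045],"angular":[0,0,0.1]},
    {"grip":0,"translation":[0.1,-0.15,0.045],"angular":[0,0,0.1]},
    {"grip":0,"translation":[0.37,-0.553,0.045],"angular":[0,0,0.259]},
    {"grip":0,"translation":[0.37,-0.553,0.045],"angular":[0,0,0.259]},
    {"grip":0,"translation":[0.37,-0.553,0.045],"angular":[0,0,0.259]},
    {"grip":0,"translation":[0.37,-0.553,0.045],"angular":[0,0,0.259]},
    {"grip":0,"translation":[0.37,-0.553,0.045],"angular":[0,0,0.259]},
    {"grip":0,"translation":[0.37,-0.553,0.045],"angular":[0,0,0.259]},
  ],
)

```text
time: 1.03
eef_pos: [380.8, 239.1, 298.3]
tcp_rot: [0.0, -0.0, 1.0, -0.0]
contact_force: [1.3, -0.4, 1.0]
finger_gap: 85.2
```

Request:
apply_moves(
  motion=[
    {"grip":0,"translation":[0.142,-0.212,0.002],"angular":[0,0,0]},
    {"grip":0,"translation":[0.142,-0.212,0.002],"angular":[0,0,0]},
    {"grip":0,"translation":[0.142,-0.212,0.002],"angular":[0,0,0]},
    {"grip":0,"translation":[0.142,-0.212,0.002],"angular":[0,0,0]},
    {"grip":0,"translation":[0.142,-0.212,0.002],"angular":[0,0,0]},
    {"grip":0,"translation":[0.142,-0.212,0.002],"angular":[0,0,0]},
    {"grip":0,"translation":[0.142,-0.212,0.002],"angular":[0,0,0]},
    {"grip":0,"translation":[0.142,-0.212,0.002],"angular":[0,0,0]},
    {"grip":0,"translation":[0.142,-0.212,0.002],"angular":[0,0,0]},
    {"grip":0,"translation":[0.142,-0.212,0.002],"angular":[0,0,0]},
  ],
)

```text
time: 1.87
eef_pos: [522.3, 28.1, 300.5]
tcp_rot: [0.0, -0.001, 1.0, -0.0]
contact_force: [-0.8, -0.1, -0.2]
finger_gap: 85.3
```

```bash
cat > look.py <<'E'
import sys
from bench import *
from h import *
n=sys.argv[1];s=read_state();d=snapshot("wrist");T=wristT(s,d)
np.savez(f"pics/{n}.npz",pixels=d["pixels"],fovy=d["fovy"],cx=d["cx"],cy=d["cy"],pose=T)
cv2.imwrite(f"pics/{n}.png",d["pixels"][:,:,::-1]);print(s["time"],s["eef_pos"].round(1))
E
python3 look.py w1
```

```text
1.8667 [522.3  28.1 300.5]
```

View pics/w1.png

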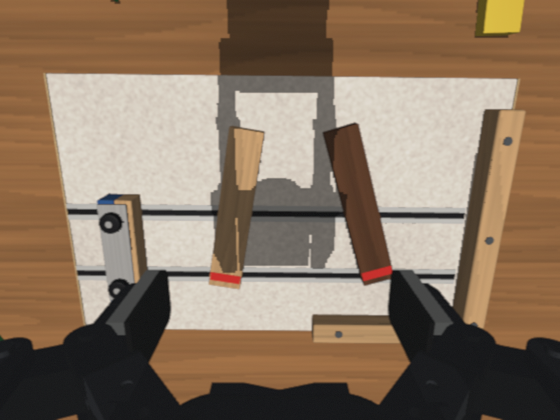

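The wrist view shows: jaw (120,245), maple (238,205) with its red end at (226,279), walnut (358,203) with its red end at (377,273), fence on the right (490,230), stop at the bottom (355,328). Now the board pose and a close crop of the strips.

Run:
```python
from h import *
d=np.load("pics/w1.npz");p=d["pixels"]
c=cv2.resize(p[110:300,195:405],None,fx=3.7,fy=3.1,interpolation=cv2.INTER_CUBIC)
c=cv2.resize(p[110:300,195:405],None,fx=3,fy=3,interpolation=cv2.INTER_CUBIC)
cv2.imwrite("pics/c1.png",c[:,:,::-1])
g=p.astype(float)
sat=g.max(2)-g.min(2)
# near edge: first non-saturated row per column ; left edge: first per row
near=[(u,next(v for v in range(50,110) if sat[v,u]<30 and g[v,u].mean()>90)) for u in list(range(55,210,5))+list(range(340,510,5))]
left=[(next(u for u in range(20,120) if sat[v,u]<30 and g[v,u].mean()>90),v) for v in range(85,250,5)]
fence=[]
for v in range(130,300,5):
    r=sat[v,420:500]; k=np.argmax(r>40); fence.append((420+k,v))
def fit(pts,z):
    w=ray(d,pts,z)[:,:2].astype(np.float32)
    vx,vy,x,y=cv2.fitLine(w,cv2.DIST_HUBER,0,.01,.01).ravel(); n=np.array([-vy,vx]); 
    return np.array([x,y]),np.array([vx,vy]),np.abs((w-[x,y])@n).mean()
for n,q in(("near",near),("left",left),("fence",fence)):
    print(n,[np.round(a,4).tolist() for a in fit(np.array(q)-[0.5,0.5],18)], q[::8])
```

```text
near [[430.6850891113281, 57.52830123901367], [0.009600000455975533, 1.0], 0.23469999432563782] [(55, 74), (95, 74), (135, 75), (175, 75), (345, 77), (385, 78), (425, 78), (465, 78), (505, 79)]
left [[515.5093994140625, -210.3300018310547], [0.9998999834060669, -0.010300000198185444], 1.2795000076293945] [(48, 85), (54, 125), (61, 165), (67, 205), (73, 245)]
fence [[593.8363037109375, 253.74569702148438], [1.0, -0.007300000172108412], 0.3050999939441681] [(np.int64(495), 130), (np.int64(488), 170), (np.int64(481), 210), (np.int64(475), 250), (np.int64(468), 290)]
```

View pics/c1.png

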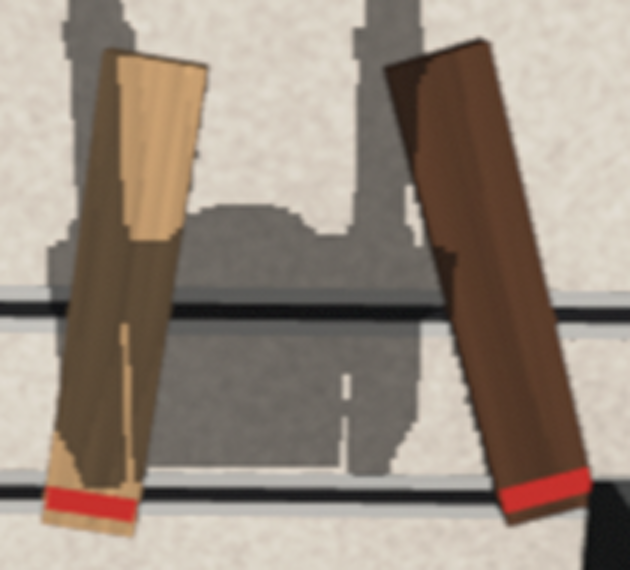

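Run:
```python
from h import *
d=np.load("pics/w1.npz")
yaw=-.0095;O=np.array([580.6,49.0]);X=np.array([np.cos(yaw),np.sin(yaw)]);Y=np.array([-X[1],X[0]])
B=lambda w:np.c_[(w[:,:2]-O)@X,(w[:,:2]-O)@Y].round(1)
print("cam",d["pose"][:3,3].round())
print("fence top edge",B(ray(d,[(494.5,130),(474.5,250)],48)))
print("stop face top",B(ray(d,[(313,316),(380,316)],42)),"stop -y end top corners",B(ray(d,[(313,341)],42)))
print("jaw top plate z60/face z47",B(ray(d,[(140,196),(146,270)],47)))
def strip(a,b,side):
    w=ray(d,np.array([a,b])/3+[195,110],36)[:,:2];v=w[1]-w[0];L=np.hypot(*v);u=v/L;n=np.array([-u[1],u[0]])
    c=w.mean(0)+side*18*n;print("L",L.round(1),"c",c.round(1),"yaw",np.arctan2(u[1],u[0]).round(4),"board",B(c[None]))
strip((106,56),(42,522),1)
strip((488,43),(590,505),-1)
```

```text
cam [449.  27. 418.]
fence top edge [[-100.9  187.5]
 [  25.8  188.4]]
stop face top [[112.8  18.6]
 [111.9  96. ]] stop -y end top corners [[146.6  19.9]]
jaw top plate z60/face z47 [[ -30.  -165.6]
 [  53.9 -167.1]]
L 177.0 c [571.8 -19.7] yaw -0.174 board [[ -8.1 -68.7]]
L 178.1 c [567.7 113.3] yaw 0.28 board [[-13.5  64.2]]
```

Request:
apply_moves(
  motion=[
    {"grip":0,"translation":[0.045,0.085,-0.1],"angular":[0,0,0.28]},
    {"grip":0,"translation":[0.045,0.085,-0.1],"angular":[0,0,0.28]},
    {"grip":0,"translation":[0.045,0.085,-0.1],"angular":[0,0,0.28]},
    {"grip":0,"translation":[0.045,0.085,-0.19],"angular":[0,0,0.28]},
    {"grip":0,"translation":[0.045,0.085,-0.19],"angular":[0,0,0.28]},
    {"grip":0,"translation":[0.045,0.085,-0.19],"angular":[0,0,0.28]},
    {"grip":0,"translation":[0.045,0.085,-0.235],"angular":[0,0,0.28]},
    {"grip":0,"translation":[0.045,0.085,-0.2545],"angular":[0,0,0.28]},
    {"grip":0,"translation":[0.045,0.085,-0.2545],"angular":[0,0,0.28]},
    {"grip":0,"translation":[0.045,0.085,-0.2545],"angular":[0,0,0.28]},
  ],
)

```text
time: 2.75
eef_pos: [565.9, 114.5, 45.5]
tcp_rot: [-0.001, -0.142, 0.99, -0.0]
contact_force: [0.6, -0.3, 1.3]
finger_gap: 85.3
```

Request:
apply_moves(
  force=40,
  motion=[
    {"grip":1,"translation":[0.001,0,0],"angular":[0,0,0]},
    {"grip":1,"translation":[0.001,0,0],"angular":[0,0,0]},
    {"grip":1,"translation":[0.001,0,0],"angular":[0,0,0]},
    {"grip":1,"translation":[0.001,0,0],"angular":[0,0,0]},
    {"grip":1,"translation":[0.001,0,0],"angular":[0,0,0]},
    {"grip":1,"translation":[0.001,0,0],"angular":[0,0,0]},
    {"grip":1,"translation":[0.001,0,0],"angular":[0,0,0]},
    {"grip":1,"translation":[0.001,0,0],"angular":[0,0,0]},
  ],
)

```text
time: 3.42
eef_pos: [567.9, 114.7, 47.6]
tcp_rot: [0.001, -0.142, 0.99, -0.0]
contact_force: [0.0, 0.1, 5.8]
finger_gap: 35.2
```

Request:
apply_moves(
  motion=[
    {"grip":1,"translation":[0,0,0.01],"angular":[0,0,0]},
    {"grip":1,"translation":[0.01,0.02,0.01],"angular":[0,0,-0.1]},
    {"grip":1,"translation":[0.02,0.04,0.01],"angular":[0,0,-0.2]},
    {"grip":1,"translation":[0.032,0.06,0.01],"angular":[0,0,-0.292]},
    {"grip":1,"translation":[0.044,0.079,0.01],"angular":[0,0,-0.292]},
    {"grip":1,"translation":[0.044,0.079,0.01],"angular":[0,0,-0.292]},
    {"grip":1,"translation":[0.044,0.079,0.005],"angular":[0,0,-0.292]},
    {"grip":1,"translation":[0.044,0.079,0.0],"angular":[0,0,-0.292]},
    {"grip":1,"translation":[0.044,0.079,0.0],"angular":[0,0,-0.292]},
  ],
)

```text
time: 4.17
eef_pos: [611.7, 192.9, 47.3]
tcp_rot: [0.001, 0.004, 1.0, -0.0]
contact_force: [-0.1, -0.5, -0.4]
finger_gap: 35.0
```

Request:
apply_moves(
  motion=[
    {"grip":1,"translation":[0,0,-0.0015],"angular":[0,0,0]},
    {"grip":0.45,"translation":[0,0,-0.001],"angular":[0,0,0]},
    {"grip":0.45,"translation":[0,0,0],"angular":[0,0,0]},
    {"grip":0.45,"translation":[0,0,0],"angular":[0,0,0]},
    {"grip":0.45,"translation":[0,0,0],"angular":[0,0,0]},
    {"grip":0.45,"translation":[0,0,0.03],"angular":[0,0,0]},
    {"grip":0.45,"translation":[0,0,0.06],"angular":[0,0,0]},
    {"grip":0,"translation":[0,0,0.07],"angular":[0,0,0]},
  ],
)

```text
time: 4.83
eef_pos: [613.1, 193.0, 122.2]
tcp_rot: [0.003, 0.004, 1.0, 0.0]
contact_force: [1.0, -0.2, 1.3]
finger_gap: 58.0
```

```bash
python3 look.py w2
```

```text
4.8333 [613.1 193.  122.2]
```

View pics/w2.png

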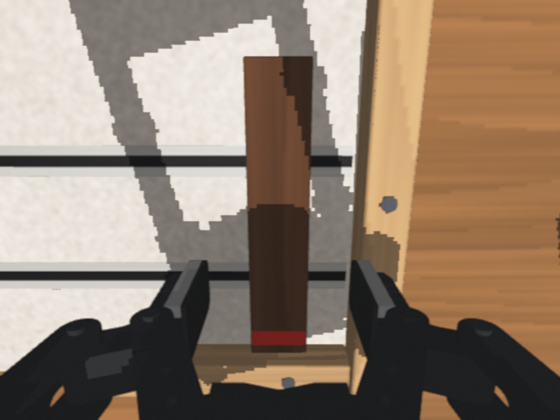

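Walnut is released parallel to the fence with its red end (279,340) just short of the stop. Maple next.

Request:
apply_moves(
  motion=[
    {"grip":0,"translation":[-0.041,-0.213,0],"angular":[0,0,-0.166]},
    {"grip":0,"translation":[-0.041,-0.213,0],"angular":[0,0,-0.166]},
    {"grip":0,"translation":[-0.041,-0.213,0],"angular":[0,0,-0.166]},
    {"grip":0,"translation":[-0.041,-0.213,0],"angular":[0,0,-0.166]},
    {"grip":0,"translation":[-0.041,-0.213,0],"angular":[0,0,-0.166]},
    {"grip":0,"translation":[-0.041,-0.213,-0.02],"angular":[0,0,-0.166]},
    {"grip":0,"translation":[-0.041,-0.213,-0.05],"angular":[0,0,-0.166]},
    {"grip":0,"translation":[-0.041,-0.213,-0.0745],"angular":[0,0,-0.166]},
    {"grip":0,"translation":[-0.041,-0.213,-0.0745],"angular":[0,0,-0.166]},
    {"grip":0,"translation":[-0.041,-0.213,-0.0745],"angular":[0,0,-0.166]},
  ],
)

```text
time: 5.72
eef_pos: [571.0, -19.7, 46.4]
tcp_rot: [0.002, 0.087, 0.996, 0.0]
contact_force: [0.4, -0.0, 0.6]
finger_gap: 85.2
```

Request:
apply_moves(
  force=40,
  motion=[
    {"grip":1,"translation":[0,0,0],"angular":[0,0,0]},
    {"grip":1,"translation":[0,0,0],"angular":[0,0,0]},
    {"grip":1,"translation":[0,0,0],"angular":[0,0,0]},
    {"grip":1,"translation":[0,0,0],"angular":[0,0,0]},
    {"grip":1,"translation":[0,0,0],"angular":[0,0,0]},
    {"grip":1,"translation":[0,0,0],"angular":[0,0,0]},
    {"grip":1,"translation":[0,0,0],"angular":[0,0,0]},
    {"grip":1,"translation":[0,0,0],"angular":[0,0,0]},
  ],
)

```text
time: 6.38
eef_pos: [572.0, -19.6, 48.1]
tcp_rot: [0.004, 0.087, 0.996, 0.0]
contact_force: [-0.8, 0.5, 6.9]
finger_gap: 34.5
```

Request:
apply_moves(
  motion=[
    {"grip":1,"translation":[0,0,0.01],"angular":[0,0,0]},
    {"grip":1,"translation":[0.01,0.03,0.01],"angular":[0,0,0.1]},
    {"grip":1,"translation":[0.02,0.06,0.01],"angular":[0,0,0.166]},
    {"grip":1,"translation":[0.03,0.09,0.01],"angular":[0,0,0.166]},
    {"grip":1,"translation":[0.04,0.12,0.01],"angular":[0,0,0.166]},
    {"grip":1,"translation":[0.04,0.153,0.01],"angular":[0,0,0.166]},
    {"grip":1,"translation":[0.04,0.153,0.01],"angular":[0,0,0.166]},
    {"grip":1,"translation":[0.04,0.153,0.003],"angular":[0,0,0.166]},
    {"grip":1,"translation":[0.04,0.153,-0.002],"angular":[0,0,0.166]},
    {"grip":1,"translation":[0.04,0.153,-0.002],"angular":[0,0,0.166]},
  ],
)

```text
time: 7.22
eef_pos: [612.2, 133.4, 47.7]
tcp_rot: [0.004, 0.004, 1.0, 0.002]
contact_force: [-2.8, 3.7, 7.8]
finger_gap: 34.7
```

Request:
apply_moves(
  motion=[
    {"grip":0.45,"translation":[0,0,0],"angular":[0,0,0]},
    {"grip":0.45,"translation":[0,0,0],"angular":[0,0,0]},
    {"grip":0.45,"translation":[0,0,0],"angular":[0,0,0]},
    {"grip":0.45,"translation":[0,0,0],"angular":[0,0,0]},
    {"grip":0.45,"translation":[0,0,0.03],"angular":[0,0,0]},
    {"grip":0.45,"translation":[0,0,0.06],"angular":[0,0,0]},
    {"grip":1,"translation":[0,0,0.08],"angular":[0,0,0]},
    {"grip":1,"translation":[-0.04,0,0.11],"angular":[0,0,0]},
    {"grip":1,"translation":[-0.08,0,0.14],"angular":[0,0,0]},
    {"grip":1,"translation":[-0.08,0,0.15],"angular":[0,0,0]},
  ],
)

```text
time: 8.05
eef_pos: [529.8, 133.1, 198.8]
tcp_rot: [0.003, 0.004, 1.0, 0.001]
contact_force: [-0.1, -0.8, 1.1]
finger_gap: 0.5
```

```bash
python3 look.py w3
```

```text
8.05 [529.8 133.1 198.8]
```

View pics/w3.png

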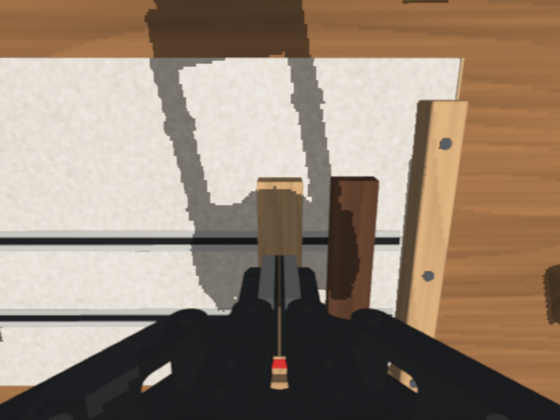

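Request:
apply_moves(
  motion=[
    {"grip":1,"translation":[0.084,-0.353,0],"angular":[0,0,0]},
    {"grip":1,"translation":[0.084,-0.353,0],"angular":[0,0,0]},
    {"grip":1,"translation":[0.084,-0.353,0],"angular":[0,0,0]},
    {"grip":1,"translation":[0.084,-0.353,0],"angular":[0,0,0]},
    {"grip":1,"translation":[0.084,-0.353,0],"angular":[0,0,0]},
    {"grip":1,"translation":[0.084,-0.353,0],"angular":[0,0,0]},
    {"grip":1,"translation":[0.084,-0.353,0],"angular":[0,0,0]},
    {"grip":1,"translation":[0.084,-0.353,0],"angular":[0,0,0]},
    {"grip":1,"translation":[0.084,-0.353,0],"angular":[0,0,0]},
    {"grip":1,"translation":[0.084,-0.353,0],"angular":[0,0,0]},
  ],
)

```text
time: 8.93
eef_pos: [614.0, -225.8, 202.6]
tcp_rot: [0.006, 0.007, 1.0, 0.001]
contact_force: [0.3, -1.1, 0.2]
finger_gap: -0.1
```

```bash
python3 look.py w4
python3 - <<'E'
from h import *
d=np.load("pics/w3.npz")
yaw=-.0085;O=np.array([580.6,50]);X=np.array([np.cos(yaw),np.sin(yaw)]);Y=np.array([-X[1],X[0]])
B=lambda w:np.c_[(w[:,:2]-O)@X,(w[:,:2]-O)@Y].round(1)
print(B(ray(d,[(258,180),(302,180),(332,178),(378,180)],36)))
E
```

```text
8.9333 [ 614.  -225.8  202.6]
[[-61.   66.1]
 [-61.   99.9]
 [-62.5 123. ]
 [-60.9 158.4]]
```

View pics/w4.png

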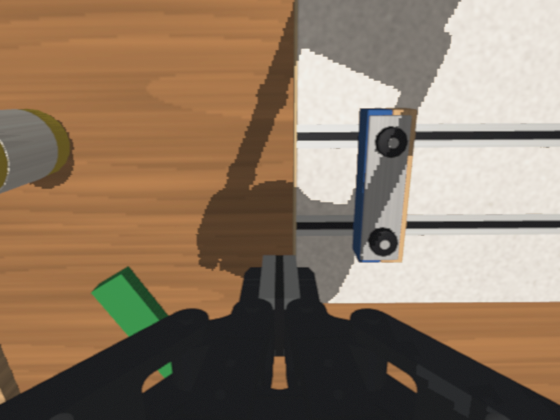

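Request:
apply_moves(
  motion=[
    {"grip":1,"translation":[0,0,-0.05],"angular":[0,0,0]},
    {"grip":1,"translation":[0,0,-0.1],"angular":[0,0,0]},
    {"grip":1,"translation":[0,0,-0.14],"angular":[0,0,0]},
    {"grip":1,"translation":[0,0,-0.153],"angular":[0,0,0]},
    {"grip":1,"translation":[0,0.01,-0.153],"angular":[0,0,0]},
    {"grip":1,"translation":[0,0.02,-0.153],"angular":[0,0,0]},
    {"grip":1,"translation":[0,0.03,-0.153],"angular":[0,0,0]},
    {"grip":1,"translation":[0,0.04,-0.153],"angular":[0,0,0]},
    {"grip":1,"translation":[0,0.05,-0.153],"angular":[0,0,0]},
  ],
)

```text
time: 9.73
eef_pos: [612.8, -175.1, 49.1]
tcp_rot: [0.005, 0.009, 1.0, 0.001]
contact_force: [-2.1, -19.0, -9.1]
finger_gap: -0.1
```

Request:
apply_moves(
  motion=[
    {"grip":1,"translation":[0,0.015,0],"angular":[0,0,0]},
    {"grip":1,"translation":[0,0.035,0],"angular":[0,0,0]},
    {"grip":1,"translation":[0,0.055,0],"angular":[0,0,0]},
    {"grip":1,"translation":[0.001,0.075,0],"angular":[0,0,0]},
    {"grip":1,"translation":[0.001,0.095,0],"angular":[0,0,0]},
    {"grip":1,"translation":[0.001,0.115,0],"angular":[0,0,0]},
    {"grip":1,"translation":[0.001,0.135,0],"angular":[0,0,0]},
    {"grip":1,"translation":[0.001,0.155,0],"angular":[0,0,0]},
    {"grip":1,"translation":[0.001,0.175,0],"angular":[0,0,0]},
    {"grip":1,"translation":[0.001,0.195,0],"angular":[0,0,0]},
  ],
)

```text
time: 10.57
eef_pos: [613.9, 21.8, 50.2]
tcp_rot: [0.006, 0.008, 1.0, 0.001]
contact_force: [3.7, -5.6, -2.8]
finger_gap: -0.0
```

Request:
apply_moves(
  motion=[
    {"grip":1,"translation":[0,0.01,0],"angular":[0,0,0]},
    {"grip":1,"translation":[0,0.018,0],"angular":[0,0,0]},
    {"grip":1,"translation":[0,0.025,0],"angular":[0,0,0]},
    {"grip":1,"translation":[0,0.032,0],"angular":[0,0,0]},
    {"grip":1,"translation":[0,0.039,0],"angular":[0,0,0]},
    {"grip":1,"translation":[0,0.046,0],"angular":[0,0,0]},
    {"grip":1,"translation":[0,0.053,0],"angular":[0,0,0]},
    {"grip":1,"translation":[0,0.06,0],"angular":[0,0,0]},
    {"grip":1,"translation":[0,0.066,0],"angular":[0,0,0]},
    {"grip":1,"translation":[0,0.071,0],"angular":[0,0,0]},
  ],
)

```text
time: 11.4
eef_pos: [613.9, 92.7, 51.0]
tcp_rot: [0.006, 0.008, 1.0, 0.0]
contact_force: [-1.4, -5.5, 3.3]
finger_gap: 0.1
```

Request:
apply_moves(
  motion=[
    {"grip":1,"translation":[0,0.003,-0.001],"angular":[0,0,0]},
    {"grip":1,"translation":[0,0.006,-0.001],"angular":[0,0,0]},
    {"grip":1,"translation":[0,0.009,-0.001],"angular":[0,0,0]},
    {"grip":1,"translation":[0,0.012,-0.001],"angular":[0,0,0]},
    {"grip":1,"translation":[0,0.015,-0.001],"angular":[0,0,0]},
    {"grip":1,"translation":[0,0.018,-0.001],"angular":[0,0,0]},
    {"grip":1,"translation":[0,0.018,-0.001],"angular":[0,0,0]},
  ],
)

```text
time: 11.98
eef_pos: [614.2, 110.8, 50.9]
tcp_rot: [0.007, 0.009, 1.0, 0.0]
contact_force: [-0.8, -2.9, 2.3]
finger_gap: 0.2
```

Run:
```python
from bench import *
import cv2,numpy as np
p=snapshot("side")["pixels"][130:300,170:330]
cv2.imwrite("pics/s2.png",cv2.resize(p,None,fx=3.5,fy=3.5,interpolation=cv2.INTER_CUBIC)[:,:,::-1])
```

```text
(no output)
```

View pics/s2.png

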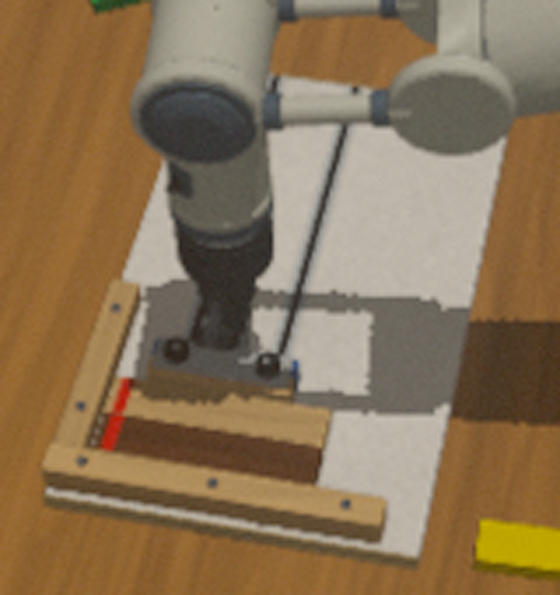

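Strips lie side by side, jaw almost on them, with a small gap left to the stop (red ends at (115,400)). Next, snug the jaw.

Request:
apply_moves(
  motion=[
    {"grip":1,"translation":[0,0.002,-0.002],"angular":[0,0,0]},
    {"grip":1,"translation":[0,0.004,-0.002],"angular":[0,0,0]},
    {"grip":1,"translation":[0,0.006,-0.002],"angular":[0,0,0]},
    {"grip":1,"translation":[0,0.006,-0.002],"angular":[0,0,0]},
  ],
)

```text
time: 12.37
eef_pos: [614.8, 116.7, 49.5]
tcp_rot: [0.008, 0.009, 1.0, 0.001]
contact_force: [0.0, -5.2, 3.9]
finger_gap: 0.5
```

Request:
apply_moves(
  motion=[
    {"grip":1,"translation":[0,0.001,0],"angular":[0,0,0]},
    {"grip":1,"translation":[0,0.002,0],"angular":[0,0,0]},
    {"grip":1,"translation":[0,0.003,0],"angular":[0,0,0]},
    {"grip":1,"translation":[0,0.003,0],"angular":[0,0,0]},
  ],
)

```text
time: 12.7
eef_pos: [614.8, 117.4, 49.5]
tcp_rot: [0.007, 0.009, 1.0, -0.001]
contact_force: [-1.0, -11.6, 3.4]
finger_gap: -0.3
```

Request:
apply_moves(
  motion=[
    {"grip":1,"translation":[0,-0.02,0],"angular":[0,0,0]},
    {"grip":1,"translation":[0,-0.02,0.04],"angular":[0,0,0]},
    {"grip":1,"translation":[0,-0.02,0.07],"angular":[0,0,0]},
    {"grip":1,"translation":[-0.03,0.0,0.07],"angular":[0,0,0]},
    {"grip":1,"translation":[-0.06,0.03,0.07],"angular":[0,0,0]},
    {"grip":1,"translation":[-0.09,0.06,0.07],"angular":[0,0,0]},
    {"grip":1,"translation":[-0.13,0.086,0.07],"angular":[0,0,0]},
    {"grip":1,"translation":[-0.13,0.086,0.07],"angular":[0,0,0]},
    {"grip":1,"translation":[-0.13,0.086,0.035],"angular":[0,0,0]},
    {"grip":1,"translation":[-0.13,0.086,0.001],"angular":[0,0,0]},
  ],
)

```text
time: 13.53
eef_pos: [485.6, 205.8, 52.4]
tcp_rot: [0.01, 0.008, 1.0, 0.001]
contact_force: [0.3, -0.2, -0.8]
finger_gap: -0.2
```

Request:
apply_moves(
  motion=[
    {"grip":1,"translation":[0,0,0],"angular":[0,0,0]},
    {"grip":1,"translation":[0.005,0,0],"angular":[0,0,0]},
    {"grip":1,"translation":[0.01,0,0],"angular":[0,0,0]},
    {"grip":1,"translation":[0.015,0,0],"angular":[0,0,0]},
    {"grip":1,"translation":[0.018,0,0],"angular":[0,0,0]},
    {"grip":1,"translation":[0.02,0,0],"angular":[0,0,0]},
  ],
)

```text
time: 14.03
eef_pos: [507.1, 205.9, 54.0]
tcp_rot: [0.011, 0.008, 1.0, 0.001]
contact_force: [0.4, -0.4, 0.1]
finger_gap: -0.2
```

Request:
apply_moves(
  motion=[
    {"grip":1,"translation":[0.0,0,-0.004],"angular":[0,0,0]},
    {"grip":1,"translation":[0.002,0,-0.004],"angular":[0,0,0]},
    {"grip":1,"translation":[0.004,0,-0.004],"angular":[0,0,0]},
    {"grip":1,"translation":[0.006,0,-0.004],"angular":[0,0,0]},
    {"grip":1,"translation":[0.007,0,-0.004],"angular":[0,0,0]},
    {"grip":1,"translation":[0.007,0,-0.004],"angular":[0,0,0]},
  ],
)

```text
time: 14.53
eef_pos: [512.5, 205.8, 49.8]
tcp_rot: [0.009, 0.008, 1.0, 0.001]
contact_force: [-7.6, -0.1, 4.2]
finger_gap: -0.1
```

Request:
apply_moves(
  motion=[
    {"grip":1,"translation":[0.001,0,0],"angular":[0,0,0]},
    {"grip":1,"translation":[0.002,0,0],"angular":[0,0,0]},
    {"grip":1,"translation":[0.003,0,0],"angular":[0,0,0]},
    {"grip":1,"translation":[0.004,0,0],"angular":[0,0,0]},
    {"grip":1,"translation":[0.004,0,0],"angular":[0,0,0]},
  ],
)

```text
time: 14.95
eef_pos: [514.9, 205.8, 49.8]
tcp_rot: [0.007, 0.008, 1.0, 0.001]
contact_force: [-8.6, -0.7, 6.0]
finger_gap: 0.0
```

Request:
apply_moves(
  motion=[
    {"grip":1,"translation":[0.002,0,0],"angular":[0,0,0]},
    {"grip":1,"translation":[0.004,0,0],"angular":[0,0,0]},
    {"grip":1,"translation":[0.006,0,0],"angular":[0,0,0]},
    {"grip":1,"translation":[0.006,0,0],"angular":[0,0,0]},
  ],
)

```text
time: 15.28
eef_pos: [516.0, 205.8, 49.8]
tcp_rot: [0.0, 0.008, 1.0, -0.0]
contact_force: [-24.2, -2.6, 15.8]
finger_gap: -0.3
```

Request:
apply_moves(
  motion=[
    {"grip":1,"translation":[-0.02,0,0],"angular":[0,0,0]},
    {"grip":1,"translation":[-0.02,0,0.03],"angular":[0,0,0]},
    {"grip":1,"translation":[-0.02,0,0.07],"angular":[0,0,0]},
    {"grip":1,"translation":[0,-0.03,0.1],"angular":[0,0,0]},
    {"grip":1,"translation":[0.02,-0.06,0.12],"angular":[0,0,0]},
    {"grip":1,"translation":[0.044,-0.09,0.12],"angular":[0,0,0]},
    {"grip":1,"translation":[0.064,-0.14,0.12],"angular":[0,0,0]},
    {"grip":1,"translation":[0.064,-0.14,0.12],"angular":[0,0,0]},
    {"grip":1,"translation":[0.064,-0.14,0.12],"angular":[0,0,0]},
  ],
)

```text
time: 16.03
eef_pos: [581.0, 62.5, 169.4]
tcp_rot: [0.0, 0.01, 1.0, -0.001]
contact_force: [0.3, 0.5, -1.8]
finger_gap: -0.1
```

```bash
python3 look.py w5;python3 -c "
import cv2;p=cv2.imread('pics/w5.png');cv2.imwrite('pics/w5c.png',cv2.resize(p[:,280:],None,fx=1.4,fy=1.4,interpolation=cv2.INTER_CUBIC))"
```

```text
16.0333 [581.   62.5 169.4]
```

View pics/w5c.png

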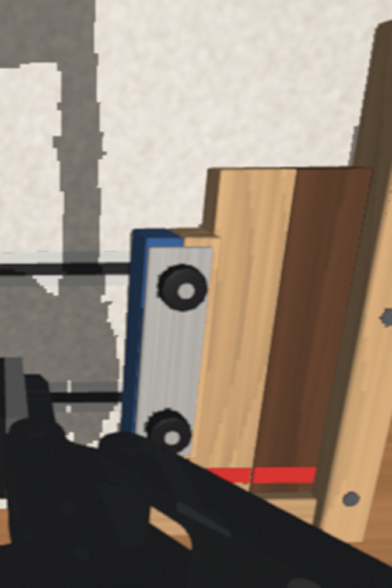

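Both strips lie flush with each other (near ends at row 168, red stripes at row 475), up at the stop and fence. One last snug push on the jaw.

Request:
apply_moves(
  motion=[
    {"grip":1,"translation":[0.033,0.025,0],"angular":[0,0,0]},
    {"grip":1,"translation":[0.033,0.025,-0.04],"angular":[0,0,0]},
    {"grip":1,"translation":[0.033,0.025,-0.08],"angular":[0,0,0]},
    {"grip":1,"translation":[0.033,0.025,-0.12],"angular":[0,0,0]},
    {"grip":1,"translation":[0.033,0.035,-0.121],"angular":[0,0,0]},
    {"grip":1,"translation":[0.033,0.045,-0.121],"angular":[0,0,0]},
    {"grip":1,"translation":[0.033,0.051,-0.121],"angular":[0,0,0]},
    {"grip":1,"translation":[0.033,0.054,-0.121],"angular":[0,0,0]},
    {"grip":1,"translation":[0.033,0.057,-0.121],"angular":[0,0,0]},
    {"grip":1,"translation":[0.033,0.057,-0.121],"angular":[0,0,0]},
  ],
)

```text
time: 16.92
eef_pos: [612.3, 117.6, 48.0]
tcp_rot: [-0.001, 0.01, 1.0, -0.005]
contact_force: [-2.8, -17.7, 2.3]
finger_gap: -0.3
```

Request:
apply_moves(
  motion=[
    {"grip":1,"translation":[0,-0.01,0],"angular":[0,0,0]},
    {"grip":1,"translation":[0,-0.03,0],"angular":[0,0,0]},
    {"grip":1,"translation":[0,-0.04,0.04],"angular":[0,0,0]},
    {"grip":1,"translation":[-0.02,-0.06,0.08],"angular":[0,0,0]},
    {"grip":1,"translation":[-0.05,-0.09,0.12],"angular":[0,0,0]},
    {"grip":1,"translation":[-0.08,-0.12,0.16],"angular":[0,0,0]},
    {"grip":1,"translation":[-0.08,-0.12,0.19],"angular":[0,0,0]},
    {"grip":1,"translation":[-0.08,-0.12,0.19],"angular":[0,0,0]},
    {"grip":1,"translation":[-0.08,-0.12,0.19],"angular":[0,0,0]},
  ],
)

```text
time: 17.67
eef_pos: [532.5, -3.1, 246.0]
tcp_rot: [0.005, 0.01, 1.0, -0.005]
contact_force: [1.1, -0.2, 1.4]
finger_gap: -0.1
```

```bash
python3 look.py w6;python3 -c "
import cv2;p=cv2.imread('pics/w6.png');cv2.imwrite('pics/w6c.png',cv2.resize(p[80:400,300:],None,fx=1.8,fy=1.8,interpolation=cv2.INTER_CUBIC))"
```

```text
17.6667 [532.5  -3.1 246. ]
```

View pics/w6c.png

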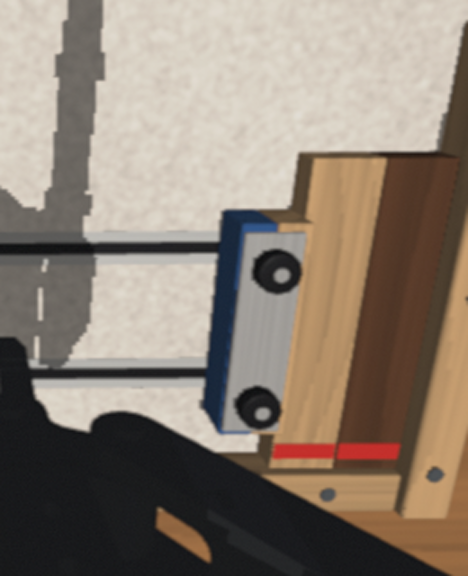

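Run:
```python
from h import *
d=np.load("pics/w6.npz");f=lambda u,v:(300+u/1.8,80+v/1.8)
print("ends m,w",ray(d,[f(303,468),f(365,469)],36)[:,:2].round(1),"stop face top edge",ray(d,[f(303,474),f(365,474)],42)[:,:2].round(1))
print("near m,w",ray(d,[f(345,156),f(420,155)],36)[:,:2].round(1))
print("outer edge maple",ray(d,[f(312,160),f(272,462)],36)[:,:2].round(1))
```

```text
ends m,w [[705.9 184.6]
 [707.  219.7]] stop face top edge [[705.3 181.7]
 [705.8 216.2]]
near m,w [[525.6 181.8]
 [525.8 218.3]]
outer edge maple [[527.3 166. ]
 [701.7 166.5]]
```

```bash
python3 -c "
from bench import *
print(job_done())"
```

```text
the job is handed in; nothing more can be done
None
```

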